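# Scrape the trimmings off the block into the pan

### The arm

A 7-joint arm with a two-finger parallel gripper is mounted at the origin on the work surface. World frame = base frame: x ahead of the robot, y to its left, z up, the work surface at z = 0. Lengths are in m, angles in rad, forces in N, time in s.
With the tool pointing down it reaches from about 0.425 to 0.825 m from the base axis. Payload 3.6 kg.
Tool frame: the origin (TCP) lies where the fingers leave the gripper's body, on its centre line; the fingertips stand 73 mm ahead of it and the grasp point (between the pads) lies 54 mm ahead of it; z points along the fingers, y is the line along which they close (so a half turn about z gives the same grasp; the last joint's range is limited). The gripper opens to 85 mm and grips with 20 to 120 N. Pads are 22 mm wide; open, the fingers measure 114 mm over their backs; the gripper's body (76 mm by 85 mm) begins 54 mm behind the grasp point. The pads swing forward as they close: fully open they stand 13 mm farther back than shut.
Start: joints at [-1.335, 0.615, -0.013, 1.423, 0.008, 1.103, -0.04], TCP at [0.169, 0.628, 0.304] pointing down, gripper open.
Joint ranges: [-3.12, 3.12], [-0.3, 2.06], [-1.34, 1.32], [0.26, 2.42], [-1.36, 4.5], [0.01, 1.98], [-2.84, 2.84]. Speed limits (rad/s): [2.79, 2.79, 3.14, 3.14, 3.14, 3.14, 3.14].

### API

Orientations are given as a unit quaternion [x, y, z, w].
In Python, from station import arm, snapshot, camera_info, ticket gives the robot as it stands. Calls block until the motion is done:
- arm.movep(position, orientation): joint-space move of the TCP to a pose.
- arm.line_to(position, velocity=0.15, ori=None): straight line of the TCP; ori=None keeps the orientation; velocity is the mean speed in m/s.
- arm.move_j(angles): joint-space move.
- arm.move_gripper(opening, effort=None): opening from 0.0 (shut) to 1.0 (fully open); effort is the grip in N (None keeps the last); returns when the fingers have stopped.
- arm.pause(seconds).
- arm.ik(position, orientation): joint angles nearest the present ones, or None.
- snapshot(name): name is "side" or "top" or "wrist"; returns the picture (420x560x3 uint8, blue, green, red); there is no depth.
- camera_info(name): a dict with "fx", "fy", "cx", "cy" (pixels), "dist_coeffs" ([k1, k2, p1, p2, k3] as OpenCV has them; the pictures are not rectified), "R" (3x3) and "t" (3): a world point X has camera coordinates R X + t; the wrist camera has in their place "T_tool_cam" (4x4, takes a point from camera to tool coordinates, whose origin is the TCP and whose axes are the flange's). Camera axes: x right, y down, z forward; pixel columns grow to the right and rows downward; lengths in m; the calibration is good to about 2 mm. A picture is of the moment at which its call begins: read the wrist's pose just before it. camera_info takes no time and is no camera call.
A pose or a line that the arm cannot do raises arm.MotionError and nothing moves.
- ticket.finish_job(): hands the job in; it is judged then, once.
Readings, each from a call of its own:
- arm.read_time(): time.
- arm.read_joint_positions(): joint angles.
- arm.read_dq(): joint speeds.
- arm.read_effort(): joint torques, N m.
- arm.read_tool_pos(): TCP position.
- arm.read_eef_rot(): TCP orientation.
- arm.read_ft_force(): force on the tool from outside, world axes, zero at the start.
- arm.read_wrist_torque(): the same for the moment, N m.
- arm.read_opening(): opening from 0.0 (shut) to 1.0 (fully open).
- arm.read_finger_force(): force on a finger pad.
Only numpy, scipy, OpenCV 4.12 (cv2) and the standard library are available. Lean on these libraries where they do the work, as an engineer would, in place of code of your own. Each camera call takes 0.05 s, during which the arm holds its last target. There are 200 camera calls.

### The job

Push the shallow steel pan up square and flush against the side of the white cutting block, then use the bench scraper to scrape the four squash trimmings off the block, out from under the overshelf, into the pan, keeping your fingers off the trimmings. Put the scraper back standing fully down in its slotted stand. Leave the knife, the squash half and the boxes of greens where they are.

Things in the scene. Friction and masses are not known exactly. Their poses are not given: they have to be found in the camera images.
- overshelf: Fixed green wire shelf over the back of the table, 980 mm wide (y), 240 mm deep (x), underside 360 mm above the table, on two posts at its rear corners. Origin on the table below the middle of its front edge; it spans its x = 0 to 240 mm. No upright gripper fits below: come from the front, leaning back towards the robot, fingers forward and down, 25 to 40 degrees from vertical.
- board: Fixed white plastic cutting block, 280 mm (its x, away from the robot) x 340 mm (y) x 50 mm thick. Origin under its centre, on the table. The trimmings lie on its back half, centres at its x = 37 to 92 mm, y = -120 to 120 mm; squash half and knife on its front strip (x below -45 mm). The pan is beside it on the +y or -y side (varies), the stand on the other.
- pan: Loose shallow stainless pan, 325 mm (its x) x 176 mm (y) x 40 mm high, open on top, walls and floor 3 mm thick, 0.55 kg, slides with about 2 N (friction 0.3). Origin at the underside centre. It starts 20 to 60 mm beside the block, turned up to 10 degrees; flush means its long side touches the block's side face (pan centre 258 mm from the block's centre, along its y).
- stand: Fixed stainless stand 196 mm (x) x 76 mm (y) x 72 mm high, with one slot along its x in the middle of its top: 174 mm long, 7 mm wide, flaring at the mouth to 25 mm over the top 20 mm; slot floor 10 mm above the table. Origin under its centre.
- scraper: Loose bench scraper, 0.3 kg, standing edge down in the slot. Steel blade 160 mm wide (its x), 3 mm thick (y), 100 mm tall; black handle 100 mm (x) x 26 mm (y) x 34 mm, flat sides, its middle 112 mm above the blade's edge. Origin at the middle of the edge, z towards the handle. Grip the handle across y, with the gripper leaned at any angle along x.
- trim_disc: Squash trimming: loose flat round slice 60 mm across, 18 mm thick, lying on the block. Origin at its centre.
- trim_cap: Squash trimming: loose domed end cap with a stem stub, 58 mm across, 30 mm high, cut face down. Origin 15 mm above its flat face.
- trim_slab: Squash trimming: loose slab 66 x 36 x 18 mm. Origin at its centre.
- trim_strip: Squash trimming: loose strip 64 x 26 x 16 mm. Origin at its centre.
- squash_half: Bystander: half squash, cut face down on the block's front strip, 84 mm across, 40 mm high, so much bigger than the trimmings. Origin under its centre. It stays.
- knife: Bystander: small kitchen knife, 200 mm long, lying flat on the block's front strip, up to 18 mm thick. Origin on its underside at the joint of handle and blade; the blade points along its x. It stays.
- clamshell_a: Bystander: clear box of greens, 125 x 135 x 69 mm, on the table far to the left. Origin under its centre.
- clamshell_b: Bystander: clear box of greens, 125 x 135 x 69 mm, on the table far to the right. Origin under its centre.
There are look-alikes about, which are no part of the job. What is shaped like the trim_disc but black or blue is not meant.

How it is judged:
On the way, in this order (a step that is already met when the one before it is completed fails the run):
1. the pan is pushed square and flush against the side of the block ((y of pan in the frame of board between 0.252 and 0.264 m or y of pan in the frame of board between -0.264 and -0.252 m) and angle between the x axis of pan and the x axis of board, either way round below 0.05 rad and height (world z) of pan below 0.006 m and angle between pan's own z axis and vertical below 0.05 rad), for 0.2 s.
2. all four trimmings are in the pan (x of trim_disc in the frame of pan between -0.158 and 0.158 m and y of trim_disc in the frame of pan between -0.084 and 0.084 m and height (world z) of each of trim_disc, trim_cap, trim_slab, trim_strip below 0.046 m and x of trim_cap in the frame of pan between -0.158 and 0.158 m and y of trim_cap in the frame of pan between -0.084 and 0.084 m and x of trim_slab in the frame of pan between -0.158 and 0.158 m and y of trim_slab in the frame of pan between -0.084 and 0.084 m and x of trim_strip in the frame of pan between -0.158 and 0.158 m and y of trim_strip in the frame of pan between -0.084 and 0.084 m), for 0.2 s.
At the end, for the whole second after the job is handed in: The pan stands flat, square (0.06 rad) and flush (gap under 8 mm) against the side of the block; all four trimmings rest inside it; the scraper stands released in the stand's slot, its edge within 12 mm of the slot floor, upright within 0.2 rad (all of step 2 and (y of pan in the frame of board between 0.252 and 0.266 m or y of pan in the frame of board between -0.266 and -0.252 m) and angle between the x axis of pan and the x axis of board, either way round below 0.06 rad and height (world z) of pan below 0.006 m and angle between pan's own z axis and vertical below 0.05 rad and linear speed of each of trim_disc, trim_cap, trim_slab, trim_strip, scraper below 0.03 m/s and z of scraper in the frame of stand between 0.004 and 0.022 m and x of scraper in the frame of stand between -0.02 and 0.02 m and y of scraper in the frame of stand between -0.012 and 0.012 m and angle between scraper's own z axis and vertical below 0.2 rad); the robot touches nothing.
It fails at once if a trimming is pushed by the fingers (contact force between the fingers and trim_disc above 1.5 N or contact force between the fingers and trim_cap above 1.5 N or contact force between the fingers and trim_slab above 1.5 N or contact force between the fingers and trim_strip above 1.5 N).
It fails at once if the knife, squash half or a box of greens is moved by more than 30 mm (distance of any of squash_half, knife, clamshell_a, clamshell_b from where it was at the start of the episode above 0.03 m).
It also fails if it takes over 72 s, if anything falls off the work surface, if the arm or the gripper's body presses on something with over 40 N, if the wrist force passes 120 N, or if a joint passes its speed limit or range.

## Working session

There is one attempt and no reset: what is moved stays moved. The work goes in short steps, each a Python script; the robot and the scene stay as the last script left them, time stands still between calls to the robot, and variables do not carry over. Pictures are saved under pics/ and viewed, at most 10 in all, crops included, and the job is handed in when it is done.

```bash
ls; mkdir -p pics
python3 - <<'E'
from station import arm, snapshot, camera_info
import cv2,numpy as np
a=snapshot("top");b=snapshot("side")
cv2.imwrite("pics/top0.png",a);cv2.imwrite("pics/side0.png",b)
np.set_printoptions(precision=4,suppress=True)
for n in("top","side","wrist"):print(n,camera_info(n))
print(arm.read_time(),arm.read_tool_pos(),arm.read_eef_rot())
E
```

```text
pics
top {'fx': 538.5088013077236, 'fy': 538.5088013077236, 'cx': 283.48727463534385, 'cy': 210.7122002138004, 'dist_coeffs': array([-0.1163,  0.    ,  0.    ,  0.    ,  0.    ]), 'R': array([[ 0.0127, -0.9999,  0.0021],
       [-0.9857, -0.0128, -0.168 ],
       [ 0.168 ,  0.    , -0.9858]]), 't': array([-0.0016,  0.452 ,  1.72  ])}
side {'fx': 391.765226819018, 'fy': 391.765226819018, 'cx': 274.2812566543358, 'cy': 202.0947238568191, 'dist_coeffs': array([-0.0665,  0.    ,  0.    ,  0.    ,  0.    ]), 'R': array([[ 0.9467, -0.3216,  0.0172],
       [-0.2393, -0.7381, -0.6309],
       [ 0.2155,  0.5932, -0.7757]]), 't': array([-0.4532,  0.1458,  1.1522])}
wrist {'fx': 361.36507074531255, 'fy': 361.36507074531255, 'cx': 287.00174717672814, 'cy': 213.44588038606565, 'dist_coeffs': array([0.0269, 0.    , 0.    , 0.    , 0.    ]), 'T_tool_cam': array([[-0.0009, -0.9547, -0.2977,  0.076 ],
       [ 1.    , -0.0006, -0.0011,  0.0018],
       [ 0.0009, -0.2977,  0.9547, -0.0701],
       [ 0.    ,  0.    ,  0.    ,  1.    ]])}
0.1 [0.1687 0.6272 0.3028] [ 0.131   0.9914 -0.0012 -0.0002]
```

View pics/top0.png

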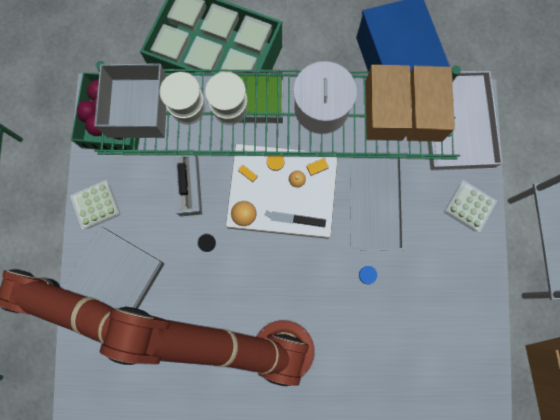

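View pics/side0.png

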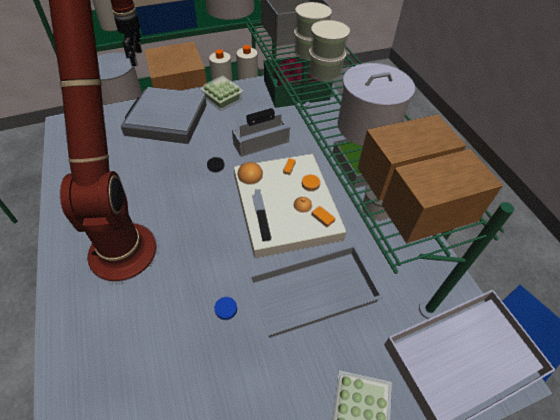

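The top picture shows the robot base at (285,350) and the block at (283,190). The job's pan is right of the block, −y side, at (375,205), with the stand and scraper at (187,190). The trimmings are strip (247,174), disc (276,162), cap (297,179) and slab (318,167).

Candidates that could be mistaken:
- **Pans:** (375,205) beside the block, (120,265) front left, (465,120) rear right. I choose the one beside the block.
- **Discs:** orange (276,162) on the block, black (206,243), blue (368,275). I choose the orange one.
- **Domes:** small cap with stem (297,179), bigger squash half (243,213). I choose the small one.
- **Bars:** slab (318,167) and strip (247,174). The slab is the wider one.

```bash
cat > h.py <<'E'
import cv2,numpy as np
from station import arm,snapshot,camera_info
from scipy.spatial.transform import Rotation as Ro
np.set_printoptions(precision=4,suppress=True)
def ray(n,px):
    c=camera_info(n);K=np.array([[c['fx'],0,c['cx']],[0,c['fy'],c['cy']],[0,0,1]])
    u=cv2.undistortPoints(np.array(px,float).reshape(-1,1,2),K,np.array(c['dist_coeffs']))[:,0]
    R=np.array(c['R']);t=np.array(c['t'])
    return -R.T@t, np.c_[u,np.ones(len(u))]@R
def plane(n,px,z):
    o,d=ray(n,px);return o+d*((z-o[2])/d[:,2])[:,None]
def proj(n,X):
    c=camera_info(n);K=np.array([[c['fx'],0,c['cx']],[0,c['fy'],c['cy']],[0,0,1]])
    return cv2.projectPoints(np.array(X,float).reshape(-1,1,3),cv2.Rodrigues(np.array(c['R']))[0],np.array(c['t']),K,np.array(c['dist_coeffs']))[0][:,0]
def rectw(n,cnt,z):
    P=plane(n,cnt.reshape(-1,2),z)[:,:2]
    return cv2.minAreaRect((P*1000).astype(np.float32))
E
python3 - <<'E'
from h import *
for n in("top","side"):
    im=cv2.imread(f"pics/{n}0.png");hsv=cv2.cvtColor(im,cv2.COLOR_BGR2HSV);h,s,v=cv2.split(hsv)
    org=((h>5)&(h<25)&(s>140)&(v>120)).astype(np.uint8)
    print(n)
    for c in cv2.findContours(org,0,1)[0]:
        if 60<cv2.contourArea(c)<900:
            (x,y),_,_=cv2.minAreaRect(c); r=rectw(n,c,.068)
            if abs(r[0][1])<250 and 400<r[0][0]<800: print('org',(round(x),round(y)),np.round(r[0]),np.round(r[1]),round(r[2]))
    w=((s<45)&(v>190)|(org>0)).astype(np.uint8)
    w=cv2.morphologyEx(w,cv2.MORPH_CLOSE,np.ones((9,9)))
    for c in cv2.findContours(w,0,1)[0]:
        if cv2.contourArea(c)>3000:
            print('wh',cv2.boundingRect(c),rectw(n,c,.05))
a=cv2.imread("pics/top0.png")[130:260,165:415];cv2.imwrite("pics/c1.png",cv2.resize(a,None,fx=3,fy=3,interpolation=cv2.INTER_CUBIC))
b=cv2.imread("pics/side0.png")[90:345,215:390];cv2.imwrite("pics/c2.png",cv2.resize(b,None,fx=2.3,fy=2.3,interpolation=cv2.INTER_CUBIC))
E
```

```text
top
org (243, 213) [438. 134.] [72. 71.] 1
org (297, 178) [554. -38.] [43. 45.] 1
org (247, 173) [570. 124.] [59. 21.] 52
org (317, 166) [ 595. -103.] [32. 62.] 25
org (275, 162) [606.  34.] [44. 52.] 1
wh (227, 145, 110, 91) ((521.497314453125, 9.69317626953125), (335.957763671875, 275.6026916503906), 84.8496322631836)
side
org (323, 215) [ 596. -106.] [35. 67.] 25
org (302, 204) [552. -47.] [55. 46.] 68
org (310, 182) [611.  32.] [56. 55.] 36
org (250, 172) [438. 131.] [80. 72.] 72
org (289, 165) [570. 120.] [62. 24.] 53
wh (235, 155, 110, 94) ((520.298583984375, 12.868331909179688), (340.3848571777344, 274.6094055175781), 85.03377532958984)
wh (369, 115, 133, 93) ((1070.2440185546875, 26.679931640625), (311.4019775390625, 387.2667541503906), 0.08091989904642105)
```

View pics/c1.png

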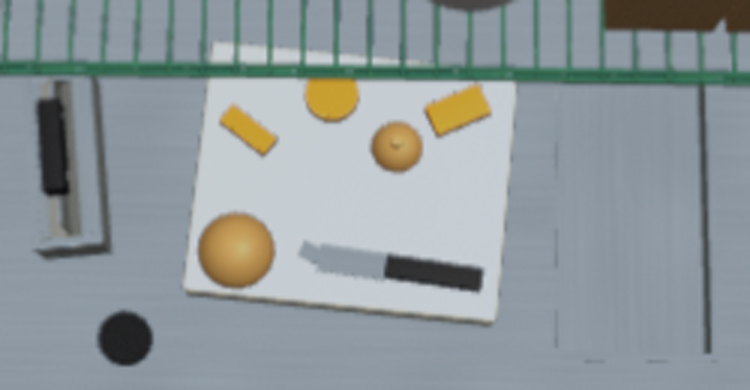

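View pics/c2.png

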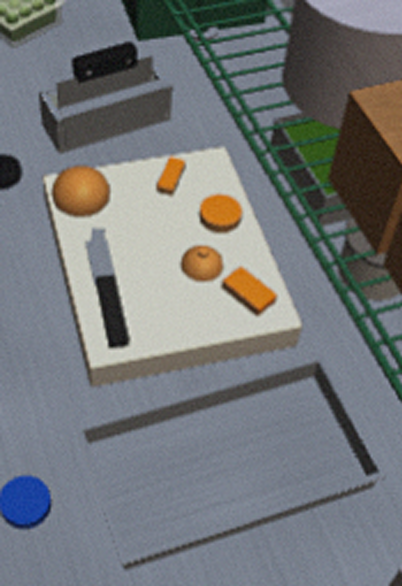

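The crops confirm the choices. The cap has its stem at side px (302,204), and the slab (323,215) is larger than the strip (289,165). The pan's corners in the side view are (252,280), (353,248), (379,296) and (269,336). The black handle runs from (181,162) to (184,195) in the top view.

Run:
```python
from h import *
s=plane("side",[(252,280),(353.3,248.3),(379.3,296),(269.3,336.5)],.04);print("pan corners side\n",s[:,:2],np.linalg.norm(np.diff(s,axis=0),axis=1),s.mean(0))
print("pan top",plane("top",[(399,158.3),(401.3,247.7),(350.7,158),(350.5,247)],.04)[:,:2])
print("shelf",plane("top",[(100,152),(283,155.5),(455,157)],.36)[:,:2], plane("top",[(100,152),(283,155.5),(455,157)],.372)[:,:2])
im=cv2.imread("pics/top0.png");v=im.max(2)
m=np.zeros_like(v);m[155:205,172:194]=(v[155:205,172:194]<55);
c=max(cv2.findContours(m,0,1)[0],key=cv2.contourArea);print("handle top",cv2.boundingRect(c),rectw("top",c,.139))
im=cv2.imread("pics/side0.png");v=im.max(2);m[:]=0;m[105:127,243:278]=(v[105:127,243:278]<70)
c=max(cv2.findContours(m,0,1)[0],key=cv2.contourArea);print("handle side",cv2.boundingRect(c),rectw("side",c,.139))
cc=lambda x,y:(x/3+165,y/3+130)
print("stand top z.072",plane("top",[cc(40,252),cc(108,247),cc(97,80)],.072)[:,:2])
dd=lambda x,y:(x/2.3+215,y/2.3+90)
print("stand side z.072",plane("side",[dd(40,95),dd(58,127),dd(172,88),dd(155,57)],.072)[:,:2])
```

```text
pan corners side
 [[ 0.3358 -0.231 ]
 [ 0.6421 -0.2254]
 [ 0.6427 -0.3832]
 [ 0.3313 -0.3935]] [0.3064 0.1578 0.3116] [ 0.488  -0.3083  0.04  ]
pan top [[ 0.6343 -0.3794]
 [ 0.3349 -0.3796]
 [ 0.6325 -0.2172]
 [ 0.3355 -0.2139]]
shelf [[ 0.5544  0.5109]
 [ 0.5489  0.0075]
 [ 0.5528 -0.4645]] [[ 0.551   0.5066]
 [ 0.5455  0.0074]
 [ 0.5494 -0.4605]]
handle top (178, 163, 10, 32) ((532.1119995117188, 320.70135498046875), (100.32709503173828, 24.663297653198242), 6.500641345977783)
handle side (246, 108, 32, 19) ((532.59765625, 302.3313293457031), (97.30560302734375, 106.45542907714844), 72.35591888427734)
stand top z.072 [[0.4311 0.3417]
 [0.4375 0.2687]
 [0.6218 0.2882]]
stand side z.072 [[0.4342 0.3364]
 [0.4413 0.2579]
 [0.6347 0.29  ]
 [0.635  0.3704]]
```

```bash
cat >> h.py <<'E'
def fr(yaw): c,s=np.cos(yaw),np.sin(yaw); return np.array([[c,-s,0],[s,c,0],[0,0,1]])
BC=np.array([.521,.0113,0]);BY=np.radians(-5.1)
SC=np.array([.533,.317,0]);SY=np.radians(6.2)
def b2w(x,y,z=0): return BC+fr(BY)@np.array([x,y,z])
def lean(yaw,L=np.radians(38)):
    s,c=np.sin(L),np.cos(L)
    M=fr(yaw)@np.array([[-c,0,s],[0,1,0],[-s,0,-c]]).astype(float)
    return Ro.from_matrix(M).as_quat(), M
def down(yaw,sg):  # tool y along sg*frame x
    return Ro.from_matrix(fr(yaw)@np.array([[0,sg,0],[sg,0,0],[0,0,-1.]])).as_quat()
def tcp(g,M): return np.array(g)-.054*M[:,2]   # TCP for a grasp point
E
python3 - <<'E'
from h import *
for sg in(1,-1):
    q=down(BY,sg)
    for by,z in((-.445,.2),(-.445,.08),(-.357,.08)):
        print(sg,arm.ik(b2w(-.035,by,z),q))
print("stand")
q,M=lean(SY)
for off,up in((.1,0),(0,0),(0,.075)):
    print(arm.ik(tcp(SC+[0,0,.122+up],M)-off*M[:,2],q))
q,M=lean(BY)
for by in(.16,0,-.21):
  for z in(.085,.0525): print(by,arm.ik(tcp(b2w(.062,by,z+.112),M),q))
q0=Ro.from_quat(arm.read_eef_rot()).as_matrix();print(q0, arm.ik([.43,0,.33],Ro.from_matrix(np.diag([-1,1,-1.])).as_quat()))
E
```

```text
1 [ 0.1605  0.9551  1.1316  1.6553 -0.9343  1.1651  1.4498]
1 [ 0.49    0.8826  0.4111  1.714  -0.5293  0.6576  1.1047]
1 [ 0.5949  0.7936  0.0169  1.8571 -0.0256  0.4911  0.5403]
-1 [ 0.1605  0.9551  1.1316  1.6553 -0.9343  1.1651 -1.6918]
-1 [ 0.1667  1.1656  1.1292  1.7245 -1.1933  1.1058 -1.522 ]
-1 [ 1.0558  0.9254 -0.7577  1.842   0.9132  0.7666  2.8405]
stand
[-0.5459  0.4656 -0.3922  2.1888  1.6211  0.6035 -0.6343]
[-0.1419  0.8527 -0.961   2.1109  1.8499  1.0424 -0.6248]
[-1.1734  0.58    0.6438  2.0873  1.467   0.0221 -0.4936]
0.16 [-0.1787  0.5213 -0.392   2.0839  1.6577  0.5225 -0.487 ]
0.16 [ 0.1601  0.7472 -0.9604  2.1018  1.7795  0.9276 -0.4969]
0 [ 0.5422  0.6091 -0.9573  2.2029  1.857   0.6553 -0.3412]
0 [ 0.6155  0.7891 -1.1479  2.2311  1.925   0.8835 -0.3479]
-0.21 [ 0.9215  0.5674 -0.7559  2.1461  2.0576  0.227  -0.1387]
-0.21 [ 0.9139  0.6407 -0.7611  2.1751  2.276   0.3047 -0.3306]
[[-0.9657  0.2597 -0.0006]
 [ 0.2597  0.9657 -0.0023]
 [ 0.     -0.0024 -1.    ]] [-0.295   0.2519  0.3089  1.9845 -0.0954  0.9189  1.6336]
```

Run:
```python
from h import *
q=down(BY,1)
d=Ro.from_matrix(np.diag([-1,1,-1.])).as_quat()
arm.movep([.43,.05,.33],d)
print(arm.read_time(),arm.read_joint_positions())
arm.movep(b2w(-.035,-.445,.25),q)
arm.line_to(b2w(-.035,-.445,.08),.15)
f0=np.array(arm.read_ft_force());print(arm.read_time(),arm.read_joint_positions(),f0)
arm.line_to(b2w(-.035,-.375,.08),.06);print(np.array(arm.read_ft_force())-f0)
by=-.375
while by<-.348:
    by+=.0025;arm.line_to(b2w(-.035,by,.08),.04)
    f=fr(BY).T@(np.array(arm.read_ft_force())-f0);print(round(by,4),f)
    if f[1]<-10:break
print(arm.read_time(),arm.read_tool_pos(),b2w(-.035,by,.08))
cv2.imwrite("pics/top1.png",snapshot("top"));cv2.imwrite("pics/side1.png",snapshot("side"))
```

```text
2.3667 [-0.3357  0.2528  0.2122  1.9752 -0.0667  0.9198  1.4829]
5.4167 [ 0.4419  0.9002  0.4986  1.7147 -0.6291  0.6899  1.1899] [0.0667 0.5048 0.1227]
[ 0.311  -0.9762 -0.4883]
-0.3725 [ 0.4593 -1.8675 -0.0449]
-0.37 [ 0.1376 -3.6542 -0.2466]
-0.3675 [-0.1007 -3.1449  0.3864]
-0.365 [-0.5053 -2.4802  1.116 ]
-0.3625 [ 0.2553 -2.0183  1.2187]
-0.36 [-0.1888 -2.1327  0.2702]
-0.3575 [-0.0617 -3.3696 -0.5633]
-0.355 [ 1.4061 -7.5948 -1.6167]
-0.3525 [ 0.7451 -9.944  -3.6145]
-0.35 [ -0.0151 -14.3748  -3.9217]
9.2333 [ 0.4545 -0.3412  0.0812] [ 0.455  -0.3342  0.08  ]
```

Run:
```python
from h import *
b=cv2.imread("pics/side1.png")[130:350,200:420];c=cv2.resize(b,None,fx=2.5,fy=2.5,interpolation=cv2.INTER_CUBIC)
cv2.imwrite("pics/c3.png",c)
```

```text
(no output)
```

View pics/c3.png

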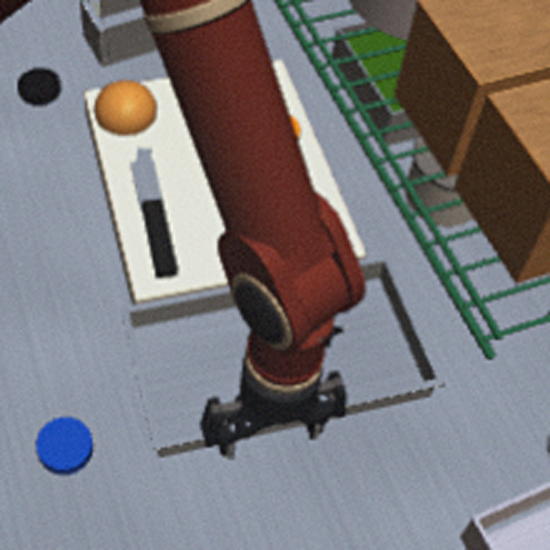

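The pan's rim runs along the block's side with no visible gap, from (205,255) to (352,237) in the side view, and the force rose as it seated. Next I back off and fetch the scraper.

Run:
```python
from h import *
arm.line_to(b2w(-.035,-.40,.08),.1)
arm.line_to(b2w(-.035,-.42,.30),.3)
d=Ro.from_matrix(np.diag([-1,1,-1.])).as_quat()
arm.movep([.42,.0,.33],d)
q,M=lean(SY)
G=SC+[0,0,.122]
arm.movep(tcp(G,M)-.12*M[:,2],q)
print(arm.read_time(),arm.read_joint_positions(),arm.read_tool_pos())
cv2.imwrite("pics/top2.png",snapshot("top"));cv2.imwrite("pics/side2.png",snapshot("side"));cv2.imwrite("pics/w2.png",snapshot("wrist"))
np.savez("w2.npz",p=arm.read_tool_pos(),q=arm.read_eef_rot())
im=cv2.imread("pics/side2.png");w=cv2.imread("pics/w2.png")
cv2.imwrite("pics/c4.png",np.hstack([cv2.resize(im,(400,300)),cv2.resize(w,(400,300))]))
```

```text
14.1583 [-1.4165  0.5146  0.8243  2.2196  1.3506  0.0192 -0.4358] [0.4273 0.3046 0.2594]
```

View pics/c4.png

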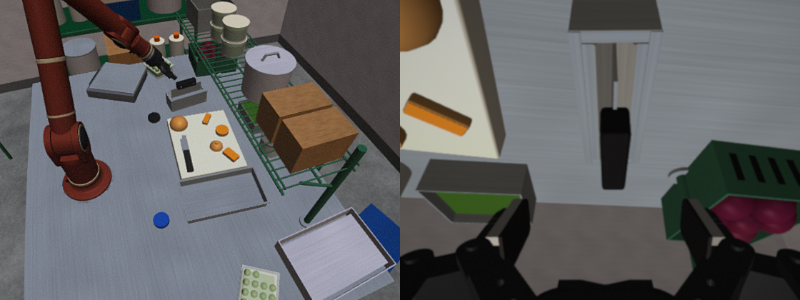

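The wrist view shows the handle between the open fingers, about 10 px (of 400) off their midline. The side view shows the pan flush against the block. I'll measure the handle's offset from the wrist picture.

Run:
```python
from h import *
z=np.load("w2.npz");c=camera_info("wrist");T=np.array(c['T_tool_cam'])
W=np.eye(4);W[:3,:3]=Ro.from_quat(z['q']).as_matrix();W[:3,3]=z['p'];C=W@T
K=np.array([[c['fx'],0,c['cx']],[0,c['fy'],c['cy']],[0,0,1]])
im=cv2.imread("pics/w2.png");v=im.max(2);m=np.zeros_like(v);m[140:275,265:335]=v[140:275,265:335]<50
k=max(cv2.findContours(m,0,1)[0],key=cv2.contourArea);print(cv2.boundingRect(k))
def pl(px,h):
    u=cv2.undistortPoints(np.array(px,float).reshape(-1,1,2),K,np.array(c['dist_coeffs']))[:,0]
    d=np.c_[u,np.ones(len(u))]@C[:3,:3].T;o=C[:3,3];return o+d*((h-o[2])/d[:,2])[:,None]
S=fr(SY).T
for h in(.139,.105):
    P=(pl(k.reshape(-1,2),h)-SC)@S.T
    print(h,"scraper-frame x,y range",P.min(0),P.max(0),cv2.minAreaRect((P[:,:2]*1000).astype(np.float32)))
# row-wise midline in stand frame
for r in range(155,265,15):
    xs=np.where(m[r])[0]
    if len(xs):print(r,xs.min(),xs.max(),(pl([(xs.min(),r),(xs.max(),r)],.139)-SC)@S.T)
```

```text
(280, 150, 43, 115)
0.139 scraper-frame x,y range [-0.0783 -0.0035  0.139 ] [0.0471 0.0208 0.139 ] ((-15.594696044921875, 8.615110397338867), (125.50757598876953, 24.220155715942383), 0.07025570422410965)
0.105 scraper-frame x,y range [-0.0439 -0.0047  0.105 ] [0.1147 0.0259 0.105 ] ((35.427101135253906, 10.596855163574219), (158.64114379882812, 30.61418914794922), 0.07025673240423203)
155 281 319 [[-0.0748 -0.0024  0.139 ]
 [-0.0747  0.0169  0.139 ]]
170 280 320 [[-0.0634 -0.0031  0.139 ]
 [-0.0633  0.0182  0.139 ]]
185 280 322 [[-0.0508 -0.0033  0.139 ]
 [-0.0507  0.0203  0.139 ]]
200 281 320 [[-0.0367 -0.003   0.139 ]
 [-0.0366  0.0202  0.139 ]]
215 281 319 [[-0.0209 -0.0033  0.139 ]
 [-0.0209  0.0207  0.139 ]]
230 282 317 [[-0.0031 -0.0029  0.139 ]
 [-0.0031  0.0206  0.139 ]]
245 283 315 [[ 0.0171 -0.0025  0.139 ]
 [ 0.0172  0.0205  0.139 ]]
260 284 313 [[ 0.0403 -0.002   0.139 ]
 [ 0.0404  0.0204  0.139 ]]
```

```bash
cat > wr.py <<'E'
from h import *
def wpl(px,h,p,q):
    c=camera_info("wrist");T=np.array(c['T_tool_cam'])
    W=np.eye(4);W[:3,:3]=Ro.from_quat(q).as_matrix();W[:3,3]=p;C=W@T
    K=np.array([[c['fx'],0,c['cx']],[0,c['fy'],c['cy']],[0,0,1]])
    u=cv2.undistortPoints(np.array(px,float).reshape(-1,1,2),K,np.array(c['dist_coeffs']))[:,0]
    d=np.c_[u,np.ones(len(u))]@C[:3,:3].T;o=C[:3,3];return o+d*((h-o[2])/d[:,2])[:,None]
E
python3 - <<'E'
from wr import *
z=np.load("w2.npz")
print((wpl([(237,42),(367,42),(246,120),(359,120)],.072,z['p'],z['q'])-SC)@fr(SY))
w=cv2.imread("pics/w2.png")[0:270,200:400];cv2.imwrite("pics/c5.png",cv2.resize(w,None,fx=2.2,fy=2.2))
E
```

```text
[[-0.0955 -0.0275  0.072 ]
 [-0.0952  0.0457  0.072 ]
 [-0.0395 -0.0279  0.072 ]
 [-0.0393  0.0503  0.072 ]]
```

View pics/c5.png

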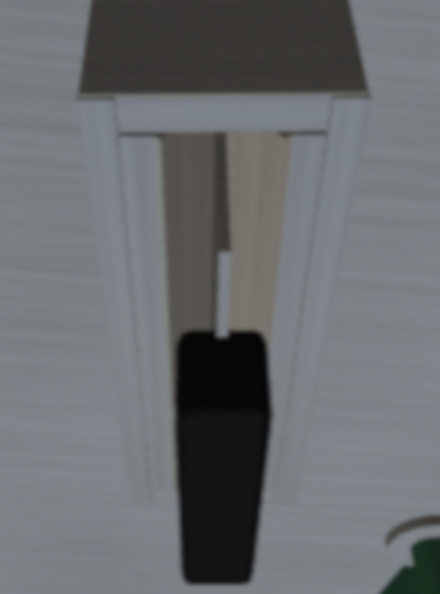

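The crop shows the scraper upright in mid-slot, blade at (222,290) and handle at (222,480) of the crop. The stand's midline agrees with the handle, about 9 mm to +y of my first estimate. I shift the target and grasp.

```bash
sed -i 's/^SC=.*/SC=np.array([.533-.0008,.317+.0078,0])/' h.py
python3 - <<'E'
from h import *
q,M=lean(SY);G=SC+[0,0,.122]
f0=np.array(arm.read_ft_force())
arm.line_to(tcp(G,M)-.12*M[:,2],.1,q)
arm.line_to(tcp(G,M),.12)
print(np.array(arm.read_ft_force())-f0,arm.read_time())
arm.move_gripper(0.0,90)
print("grip",arm.read_opening(),arm.read_finger_force(),np.array(arm.read_ft_force())-f0,arm.read_tool_pos(),tcp(G,M))
np.savez("grip.npz",p=arm.read_tool_pos(),f0=f0)
arm.line_to(tcp(G,M)+[0,0,.03],.08)
f=np.array(arm.read_ft_force())-f0;print("lift30",f)
if np.linalg.norm(f[:2])<15:
    arm.line_to(tcp(G,M)+[0,0,.078],.15)
print(arm.read_ft_force()-f0,arm.read_tool_pos(),arm.read_joint_positions(),arm.read_time())
w=snapshot("wrist");s=snapshot("side")
cv2.imwrite("pics/c6.png",np.hstack([cv2.resize(s,(400,300)),cv2.resize(w,(400,300))]))
E
```

```text
Traceback (most recent call last):
NameError: name 'SY' is not defined. Did you mean: 'BY'?
```

```bash
sed -i 's/^SC=.*/SC=np.array([.533-.0008,.317+.0078,0]);SY=np.radians(6.2)/' h.py
python3 - <<'E'
from h import *
q,M=lean(SY);G=SC+[0,0,.122]
f0=np.array(arm.read_ft_force())
arm.line_to(tcp(G,M)-.12*M[:,2],.1,q)
arm.line_to(tcp(G,M),.12)
print(np.array(arm.read_ft_force())-f0,arm.read_time())
arm.move_gripper(0.0,90)
print("grip",arm.read_opening(),arm.read_finger_force(),np.array(arm.read_ft_force())-f0,arm.read_tool_pos(),tcp(G,M))
np.savez("grip.npz",p=arm.read_tool_pos(),f0=f0)
arm.line_to(tcp(G,M)+[0,0,.03],.08)
f=np.array(arm.read_ft_force())-f0;print("lift30",f)
if np.linalg.norm(f[:2])<15:
    arm.line_to(tcp(G,M)+[0,0,.078],.15)
print(arm.read_ft_force()-f0,arm.read_tool_pos(),arm.read_joint_positions(),arm.read_time())
w=snapshot("wrist");s=snapshot("side")
cv2.imwrite("pics/c6.png",np.hstack([cv2.resize(s,(400,300)),cv2.resize(w,(400,300))]))
E
```

```text
Traceback (most recent call last):
station.MotionError: the arm cannot follow that straight line within its joint ranges
```

```bash
cat > g.py <<'E'
from h import *
q,M=lean(SY);G=SC+[0,0,.122]
arm.move_j([-1.335,.615,-.013,1.423,.008,1.103,-.04])
j=arm.ik(tcp(G,M)-.09*M[:,2],q);print(j)
arm.move_j(j)
print(arm.read_time(),arm.read_tool_pos(),tcp(G,M)-.09*M[:,2])
f0=np.array(arm.read_ft_force())
arm.line_to(tcp(G,M),.12)
print(np.array(arm.read_ft_force())-f0,arm.read_time(),arm.read_joint_positions())
arm.move_gripper(0.0,90)
print("grip",arm.read_opening(),arm.read_finger_force(),np.array(arm.read_ft_force())-f0,arm.read_tool_pos(),tcp(G,M))
np.savez("grip.npz",p=arm.read_tool_pos(),f0=f0)
arm.line_to(tcp(G,M)+[0,0,.03],.08)
f=np.array(arm.read_ft_force())-f0;print("lift30",f)
if np.linalg.norm(f[:2])<15:
    arm.line_to(tcp(G,M)+[0,0,.078],.15)
print(arm.read_ft_force()-f0,arm.read_tool_pos(),arm.read_joint_positions(),arm.read_time())
w=snapshot("wrist");s=snapshot("side")
cv2.imwrite("pics/c6.png",np.hstack([cv2.resize(s,(400,300)),cv2.resize(w,(400,300))]))
E
python3 g.py
```

```text
[-0.5535  0.4922 -0.3922  2.1722  1.6356  0.6135 -0.6496]
17.75 [0.4442 0.316  0.2358] [0.4441 0.3152 0.2355]
[ 0.6793 -0.3902  0.1705] 18.65 [-0.5043  0.6736 -0.3735  2.1097  1.8788  0.6305 -0.8118]
grip 0.29282106506902356 88.357994556427 [-1.533  -2.147   3.5855] [0.4991 0.3214 0.165 ] [0.4991 0.3212 0.1646]
lift30 [ 0.8723 -0.5472 -2.0161]
[ 0.9983 -0.456  -3.1649] [0.4988 0.3207 0.2417] [-0.5136  0.5241 -0.3462  2.0537  1.5575  0.5568 -0.4766] 20.2167
```

View pics/c6.png

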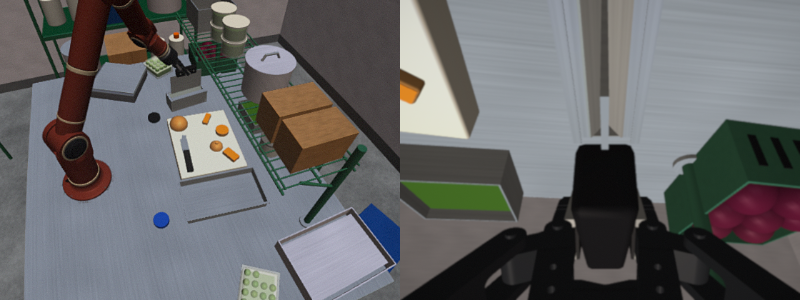

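The scraper is held upright, clear of the stand (handle at (605,205) in the wrist half), with little side load. Now to scrape.

```bash
cat > s.py <<'E'
from h import *
q,M=lean(BY);f0=np.load("grip.npz")['f0']
P=lambda by,e,bx=.062:tcp(b2w(bx,by,e+.112),M)
F=lambda:fr(BY).T@(np.array(arm.read_ft_force())-f0)
arm.line_to(P(.161,.086),.15,q)
fa=F();print(arm.read_time(),arm.read_joint_positions(),fa)
arm.line_to(P(.161,.056),.1)
e=.056
while e>.0495:
    e-=.0015;arm.line_to(P(.161,e),.03);f=F()-fa;print(round(e,4),f,arm.read_tool_pos()-P(.161,e))
    if f[2]>4:break
for by in(.08,.0,-.07,-.14,-.175,-.205):
    arm.line_to(P(by,e),.09);print(by,F()-fa)
print(arm.read_time(),arm.read_joint_positions())
s=snapshot("side");t=snapshot("top");cv2.imwrite("pics/top3.png",t)
cv2.imwrite("pics/c7.png",np.hstack([cv2.resize(s,(400,300)),cv2.resize(t,(400,300))]))
E
python3 s.py
```

```text
21.5667 [-0.2845  0.5037 -0.2449  2.0848  1.6515  0.4454 -0.5015] [ 1.5059 -0.2524 -2.8952]
0.0545 [-0.4382 -0.8016  1.0101] [0.0002 0.0002 0.0006]
0.053 [-0.9863  0.0239 -0.1157] [-0.     -0.0001  0.    ]
0.0515 [-0.3767 -0.673   0.6442] [-0.     -0.0001 -0.0002]
0.05 [-1.7821 -0.8392  3.5955] [0.0004 0.0002 0.0005]
0.0485 [-5.75   -1.4022 11.6385] [0.0003 0.0003 0.0018]
0.08 [-1.3191  2.4788  8.2942]
0.0 [-1.5484  2.374   9.1358]
-0.07 [-0.2547  2.9065 10.0921]
-0.14 [-1.1747  1.4879 10.35  ]
-0.175 [-1.2865 -0.6556 -0.389 ]
-0.205 [-0.5092 -0.3681  0.312 ]
28.2333 [ 0.7473  0.5848 -0.5162  2.1878  2.7516  0.232  -0.8526]
```

View pics/c7.png

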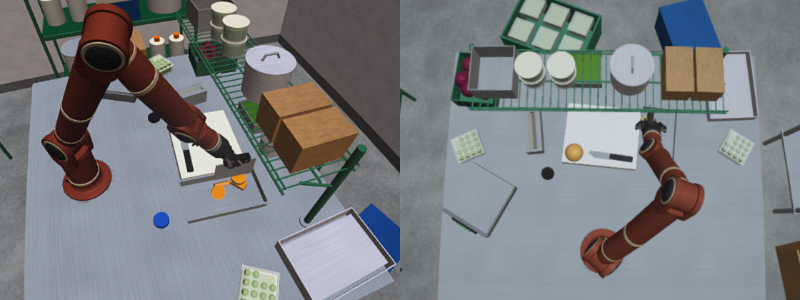

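The trimmings went into the pan, seen at side px (325,255) in full-scale pixels, and the block is clear. I lift, return above the stand and check the pan.

Run:
```python
from h import *
q,M=lean(BY);P=lambda by,e,bx=.062:tcp(b2w(bx,by,e+.112),M)
arm.line_to(P(-.205,.088),.12)
arm.line_to(P(.161,.088),.2)
q,M=lean(SY);G=SC+[0,0,.122]
arm.line_to(tcp(G,M)+[0,0,.078],.15,q)
print(arm.read_time(),arm.read_joint_positions(),arm.read_ft_force()-np.load("grip.npz")['f0'])
s=snapshot("side");t=snapshot("top");cv2.imwrite("pics/side4.png",s);cv2.imwrite("pics/top4.png",t);w=snapshot("wrist")
a=cv2.resize(s[220:350,230:400],(400,306));b=cv2.resize(t[140:260,330:420],(230,306));cv2.imwrite("pics/w4.png",w)
cv2.imwrite("pics/c8.png",np.hstack([a,b]))
for n,im in(("side",s),("top",t)):
    h,ss,v=cv2.split(cv2.cvtColor(im,cv2.COLOR_BGR2HSV))
    m=((h>5)&(h<25)&(ss>140)&(v>90)).astype(np.uint8)
    for c in cv2.findContours(m,0,1)[0]:
        if cv2.contourArea(c)>40:
            r=rectw(n,c,.02)
            if r[0][1]<100 and 300<r[0][0]<720:print(n,np.round(r[0]),np.round(r[1]),round(r[2]), fr(BY).T@(np.array([*r[0],0])/1000-BC))
```

```text
32.0417 [-0.7873  0.5029  0.0497  2.0615  1.5105  0.3573 -0.4777] [ 0.398  -1.5046 -2.9794]
side [ 547. -220.] [173.  83.] 16 [ 0.0462 -0.2286  0.    ]
top [ 490. -238.] [53. 40.] 39 [-0.0084 -0.2514  0.    ]
top [ 517. -200.] [12. 55.] 85 [ 0.0151 -0.2107  0.    ]
top [ 595. -207.] [55. 63.] 38 [ 0.0931 -0.2112  0.    ]
```

View pics/c8.png

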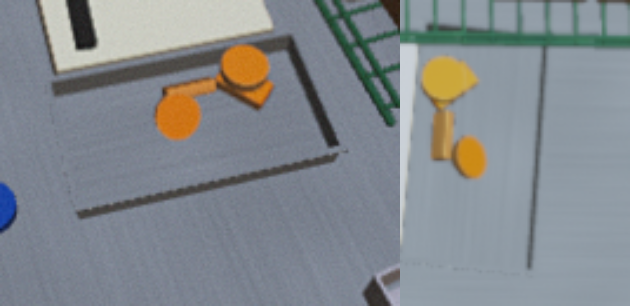

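The crop shows all four trimmings in the pan: disc lying on the slab (245,66)/(265,95), strip (190,88) and cap (178,117). I check the disc's height and the pan's pose, then insert the scraper.

```bash
cat > ins.py <<'E'
from h import *
def tri(a,b):
    (o1,d1),(o2,d2)=ray("side",[a]),ray("top",[b]);d1,d2=d1[0],d2[0]
    t=np.linalg.lstsq(np.c_[d1,-d2],o2-o1,rcond=None)[0];p,r=o1+t[0]*d1,o2+t[1]*d2
    return (p+r)/2,np.linalg.norm(p-r)
print("disc",tri((334.1,248),(347.6,170.6)),"cap",tri((305.6,269.7),(357.4,201.6)))
L=plane("top",[(386.7,158.8),(380.9,245)],.04);print("pan far wall in board",(L-BC)@fr(BY))
q,M=lean(SY);G=SC+[0,0,.122];f0=np.load("grip.npz")['f0'];B=tcp(G,M)
F=lambda:np.array(arm.read_ft_force())-f0
ok=True
for up in(.05,.035,.02,.01,.005,.002,.0):
    arm.line_to(B+[0,0,up],.06);f=F();print(up,f,arm.read_tool_pos()-B)
    if f[2]>12 or np.linalg.norm(f[:2])>14: ok=False;print("stop");break
print(arm.read_time())
E
python3 ins.py
```

```text
disc (array([ 0.5896, -0.2066,  0.0394]), np.float64(0.0005126174490778452)) cap (array([ 0.4886, -0.2399,  0.0258]), np.float64(0.0015680580924627735))
pan far wall in board [[ 0.1414 -0.3379  0.04  ]
 [-0.1484 -0.3388  0.04  ]]
0.05 [ 0.1055 -0.6959 -2.0411] [ 0.0003 -0.0001  0.0502]
0.035 [ 0.1654 -0.6242 -2.4811] [0.0001 0.0001 0.0353]
0.02 [ 0.4373 -0.8261 -2.7525] [0.0002 0.0001 0.0203]
0.01 [ 1.2429 -1.0439 -2.6045] [0.     0.0001 0.0102]
0.005 [ 0.9507 -0.1888 -1.963 ] [-0.0001  0.0001  0.0051]
0.002 [ 0.127  -0.4687 -1.691 ] [-0.0001  0.0001  0.0019]
0.0 [ 0.437  -1.3348  0.116 ] [0.0004 0.0003 0.0005]
34.675
```

Run:
```python
from h import *
q,M=lean(SY);G=SC+[0,0,.122];B=tcp(G,M)
arm.move_gripper(1.0);print(arm.read_opening())
arm.line_to(B-.13*M[:,2],.12)
arm.pause(.5)
t=snapshot("top");v=t.max(2);m=np.zeros_like(v);m[155:205,172:194]=v[155:205,172:194]<55
for c in cv2.findContours(m,0,1)[0]:
    if cv2.contourArea(c)>30:print(cv2.boundingRect(c),rectw("top",c,.139))
s=snapshot("side")
for n,im in(("side",s),("top",t)):
    h,ss,vv=cv2.split(cv2.cvtColor(im,cv2.COLOR_BGR2HSV));k=((h>5)&(h<25)&(ss>140)&(vv>90)).astype(np.uint8)
    for c in cv2.findContours(k,0,1)[0]:
        if cv2.contourArea(c)>40:
            r=rectw(n,c,.02)
            if r[0][1]<100 and 300<r[0][0]<720:print(n,np.round(r[0]),np.round(r[1]))
b=cv2.imread("pics/side0.png");x=(slice(95,150),slice(225,300));print("stand-region diff px vs start",(cv2.absdiff(b[x],s[x]).max(2)>40).sum())
print(arm.read_time(),arm.read_tool_pos())
```

```text
1.000185722368441
(178, 163, 10, 32) ((532.3856811523438, 321.16094970703125), (100.33831787109375, 24.646438598632812), 6.493865013122559)
side [ 547. -220.] [173.  83.]
top [ 491. -233.] [47. 47.]
top [ 517. -200.] [12. 55.]
top [ 595. -207.] [55. 63.]
stand-region diff px vs start 150
37.125 [0.4196 0.3126 0.2669]
```

```bash
python3 -c "
from station import ticket,arm
arm.pause(.5);print(ticket.finish_job())"
```

```text
the job is handed in; nothing more can be done
None
```

I handed the job in at about 38 s of the 72 s allowed, and my checks before hand-in showed nothing wrong: the pan is flush and square against the block, all four trimmings are in it, and the scraper is back in its slot and released; the verdict itself was not shown to me.

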